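# Load a spray-out panel under the leaf spring of a colour reader

### The job

Without gripping or lifting it, press the green spray-out panel down against its sprung bed with the fingertips and, keeping it pressed, slide it under the bridge and the copper leaf spring until it is fully home against the white reader housing, then let go so that the spring keeps it there. Then press the red read button on the stand fully down and let it come up again. Leave the other things on the table alone.

Things in the scene. Friction and masses are not known exactly. Their poses are not given: they have to be found in the camera images.
- stand: Colour reading stand, fixed. Blue base plate 320 x 110 x 12 mm with a channel along its x axis; the panel slides towards +x. Origin on the table surface, z up. Two aluminium side walls, 67 mm apart inside, and a rear wall at x = -125 mm, all with tops at 36 mm. A white sprung bed lies between them. A yellow block 60 x 60 mm centred at x = -20, y = -82 mm carries the red button.
- platen (a joint): Depth of the white nylon bed (238 x 63 mm, slippery, never tilts) in m: 0 raised, top 30 mm above the table; 0.009 bottom. Springs push it up with 8 N raised, 15 N at the bottom. Raised, the panel's top is at 38 mm and its nose hits the bridge; it passes under only with the bed over 5 mm down. When the home panel is let go, it rises against the bridge and the bed stays at about 0.005.
- panel: Green spray-out panel, loose, 0.14 kg: black plate 130 x 64 x 8 mm lying on the bed, green patch on its front (+x) half. Origin at the centre of its underside, x along the slide. An orange ridge across it (50 mm wide, 10 mm high) stands from x = -15 to -7 mm. It starts with its front edge 13 to 58 mm short of the bridge; home, its origin is at stand x = 50 mm.
- panel_pad (a point): Point on the panel's top face behind the ridge where a fingertip presses: panel x = -36 mm, z = 8 mm. The flat there runs from x = -65 mm (rear edge) to -15 mm (ridge).
- leaf_tip (a point): Free end of the copper leaf spring, which is hinged under the bridge, 30 mm long and 44 mm wide, and slopes down towards +x; at rest its end is about 25 mm above the table. It presses down on the panel beneath with about 4 to 6 N.
- stop (a point): Middle of the stop: the face of the white reader housing at stand x = 115 mm, z = 30 mm. The panel's front edge rests against it when home. The housing reaches to x = 185 mm, is 110 mm wide, its top 74 mm above the table.
- home (a point): Where the panel's origin lies when the panel is home and let go: stand x = 50 mm, z = 25 mm.
- bridge (a point): Middle of the lower front edge of the dark steel bridge bar across the channel: stand x = 68 mm, z = 33 mm. The bar reaches from x = 68 to 82 mm, top 45 mm above the table (49 mm over its feet). Axes as the stand's.
- read_button_top (a point): Centre of the top face of the red button, 28 mm across, on the yellow block; z up, 58 mm above the table when up.
- read_button (a joint): How far the red button is pressed, m: 0 up, 0.006 fully down; about 1.5 N starts it, 5 N takes it fully down, and it springs back.
- tin: White paint tin, 100 mm across, 146 mm tall (185 mm with its carrying handle and spout), standing beyond the reader housing. Leave alone. Origin under its centre.
- mix_cup: White mixing cup, 72 mm across, 85 mm tall. Leave alone. Origin under its centre.
- tape_roll: Yellow roll of tape lying flat, 92 mm across, 24 mm high. Leave alone. Origin under its centre.
- sanding_block: Yellow sanding block 70 x 45 x 30 mm. Leave alone. Origin under its centre.
- screwdriver: Screwdriver lying flat. Leave alone.
- hardener: Grey bottle, 56 mm across, 120 mm tall. Leave alone. Origin under its centre.
- spare_panel: Spare panel carrier with a blue patch, otherwise like the green one, lying on the table. Leave alone. Origin at the centre of its underside.
There are look-alikes about, which are no part of the job. What is shaped like the panel but purple or turquoise is not meant.

How it is judged:
By the outcome, as a careful person would: the job done as asked, in the order asked, and still so for the second after the job is handed in, with the robot touching nothing.
It also fails if it takes over 45 s, if anything falls off the work surface, if the arm or the gripper's body presses on something with over 40 N, if the wrist force passes 120 N, or if a joint passes its speed limit or range.

### The arm

A 7-joint arm with a two-finger parallel gripper is mounted at the origin on the work surface. World frame = base frame: x ahead of the robot, y to its left, z up, the work surface at z = 0. Lengths are in m, angles in rad, forces in N, time in s.
With the tool pointing down it reaches from about 0.425 to 0.875 m from the base axis. Payload 4.7 kg.
Tool frame: the origin (TCP) lies at the centre of the arm's flange, where the gripper is bolted on; the fingertips stand 173 mm ahead of it and the grasp point (between the pads) lies 155 mm ahead of it; z points along the fingers, y is the line along which they close (so a half turn about z gives the same grasp; the last joint's range is limited). The gripper opens to 85 mm and grips with 20 to 120 N. Pads are 22 mm wide; open, the fingers measure 114 mm over their backs; the gripper's body (76 mm by 85 mm) begins 54 mm behind the grasp point. The pads swing forward as they close: fully open they stand 13 mm farther back than shut.
Start: joints at [1.333, 0.321, -0.07, 1.45, 0.023, 1.371, -0.057], TCP at [0.162, -0.63, 0.405] pointing down, gripper open.
Joint ranges: [-2.86, 2.86], [-0.3, 2.09], [-1.38, 1.24], [0.06, 2.45], [-1.56, 4.7], [0.09, 2.05], [-2.69, 2.69]. Speed limits (rad/s): [2.57, 2.57, 3.14, 3.14, 3.14, 3.14, 3.14].

### API

Orientations are given as a unit quaternion [w, x, y, z].
In Python, from workcell import env gives the robot as it stands.
- The arm moves only by the shell command python3 -m jog 'ROWS' [OPENING] [FORCE]. ROWS is JSON, a list of rows, each a list of 2 entries, a list of its own where there are three numbers: the shift along the tool's x, y, z in mm, then the turn about the tool's z in degrees. A call has 1 to 5 rows; each row shifts and turns the commanded pose from where the row before left it, along the tool's axes as they then stand; what a row does not reach is not made up. A row lasts 1/8 s, in which the tool goes at most 62.5 mm and 10.7 degrees, less where a joint would pass 70% of its speed; a pose out of reach is approached as far as the arm can. A call with a gripper value outside its range is refused whole. OPENING is the opening, from -1 (shut) to 1 (fully open), so that 0 is half open, set as the call begins (- or left out, the last holds). The fingers move at their own pace and stop on an object; FORCE is the grip in N (left out, the last holds). Time passes only in rows, so rows that do not move let the fingers close. It gives the time, the measured TCP pose, the force, the opening and the grip force at its end, in the units of the state.
- env.get_state(): the state, without advancing time (a new reading comes with each control period).
- env.capture(name): name is "scene" or "side" or "wrist"; returns (picture, depth): 480x640x3 uint8, red, green, blue; 480x640 float32, m along the optical axis (not along the pixel's ray), 0 where there is no reading.
- env.camera_params(name): a dict with "camera_matrix" (3x3 intrinsics, pixels), "xyz" and "orientation" of the camera in the world; the wrist camera has in their place "mount" (4x4, takes a point from camera to tool coordinates, whose origin is the TCP and whose axes are the flange's). Camera axes: x right, y up, looking along -z (the intrinsics and any distortion apply to the point x, -y, -z); pixel columns grow to the right and rows downward; lengths in m; the calibration is good to about 2 mm. A picture is of the moment at which its call begins: read the wrist's pose just before it. camera_params takes no time and is no camera call.
- env.hand_in(): hands the job in; it is judged then, once.
The state is a dict: "time": time; "joint_positions": joint angles; "qd": joint speeds; "tau": joint torques, N m; "ee_pos": TCP position; "ee_rot": TCP orientation; "force": force on the tool from outside, world axes, zero at the start; "moment": the same for the moment, N m; "width": finger opening in m; "gripper_force": force on a finger pad.
Only numpy, scipy, OpenCV 4.12 (cv2) and the standard library are available. Lean on these libraries where they do the work, as an engineer would, in place of code of your own. Each camera call takes 0.05 s, during which the arm holds its last target. There are 200 camera calls.

## Working session

There is one attempt and no reset: what is moved stays moved. The work goes in short steps, Python scripts to look and compute and a shell command to move; the robot and the scene stay as the last step left them, time stands still between calls to the robot, and variables do not carry over. Pictures are saved under pics/ and viewed, at most 10 in all, crops included, and the job is handed in when it is done.

```bash
mkdir -p pics; ls
python3 - <<'E'
from workcell import env
import cv2,numpy as np
s=env.get_state();print({k:np.round(s[k],3) for k in s})
for n in("scene","side"):
    p,d=env.capture(n);cv2.imwrite(f"pics/{n}0.png",p[:,:,::-1]);np.savez(f"pics/{n}0.npz",p=p,d=d);print(n,env.camera_params(n))
print(env.camera_params("wrist"))
E
```

```text
pics
{'time': np.float64(0.0), 'joint_positions': array([ 1.333,  0.322, -0.07 ,  1.452,  0.023,  1.371, -0.057]), 'qd': array([-0.   ,  0.001,  0.001,  0.001, -0.   , -0.001, -0.   ]), 'tau': array([-0.0000e+00, -4.9357e+01, -3.8200e-01, -3.1434e+01,  1.3000e-02,
        1.1000e-02, -0.0000e+00]), 'ee_pos': array([ 0.162, -0.629,  0.404]), 'ee_rot': array([-0.001,  0.992,  0.126, -0.   ]), 'force': array([-0.389, -0.386,  0.09 ]), 'moment': array([ 0.006,  0.036, -0.005]), 'gripper_force': np.float64(0.0), 'width': np.float64(0.085)}
scene {'camera_matrix': array([[508.42173141,   0.        , 319.15827594],
       [  0.        , 508.42173141, 236.84885302],
       [  0.        ,   0.        ,   1.        ]]), 'xyz': array([ 1.22475459, -0.09925469,  1.058412  ]), 'orientation': array([0.72912252, 0.23157608, 0.19295839, 0.61442651])}
side {'camera_matrix': array([[442.66556298,   0.        , 319.22055959],
       [  0.        , 442.66556298, 242.82433048],
       [  0.        ,   0.        ,   1.        ]]), 'xyz': array([0.22112353, 0.65128582, 0.73404096]), 'orientation': array([-0.220371  , -0.09922256,  0.38564418,  0.89043252])}
{'camera_matrix': array([[378.08125311,   0.        , 323.72881958],
       [  0.        , 378.08125311, 235.7306239 ],
       [  0.        ,   0.        ,   1.        ]]), 'mount': array([[ 6.88567058e-04,  9.55789772e-01,  2.94050059e-01,
         7.42752661e-02],
       [ 9.99999469e-01, -8.83605119e-04,  5.30433641e-04,
        -2.14275294e-05],
       [ 7.66807186e-04,  2.94049538e-01, -9.55789873e-01,
         2.91687133e-02],
       [ 0.00000000e+00,  0.00000000e+00,  0.00000000e+00,
         1.00000000e+00]])}
```

View pics/scene0.png

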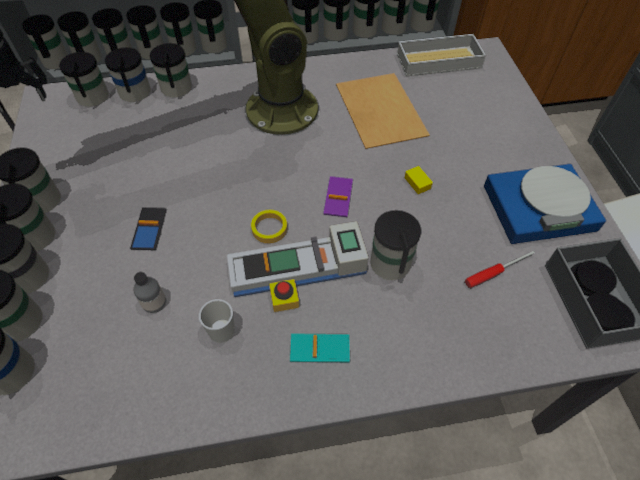

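View pics/side0.png

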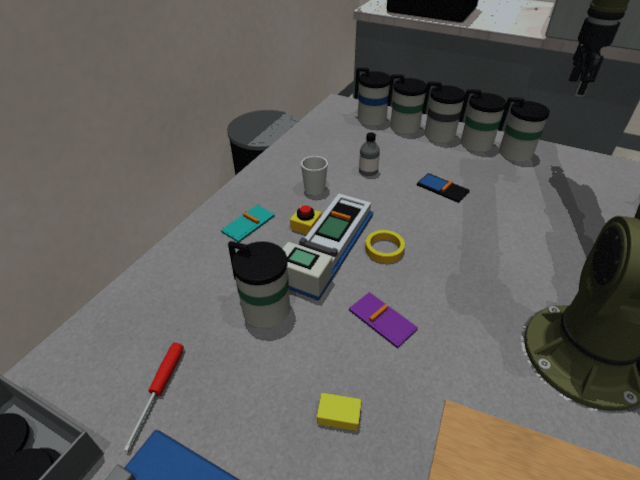

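The candidates for the panel in the scene view are green/black in the stand (272,262), purple (339,196), turquoise (320,348) and the blue-patch spare (149,228). Only the one in the stand channel has the green patch on a black plate. The button is at (284,289), and stand +x points right, towards the housing at (349,250).

```bash
cat > h.py <<'E'
import numpy as np,cv2
from scipy.spatial.transform import Rotation as R
from workcell import env
def cam(n,s=None):
    c=env.camera_params(n);K=c["camera_matrix"]
    if n=="wrist":
        T=np.eye(4);T[:3,:3]=R.from_quat(np.roll(s["ee_rot"],-1)).as_matrix();T[:3,3]=s["ee_pos"];T=T@c["mount"];return K,T[:3,:3],T[:3,3]
    return K,R.from_quat(np.roll(c["orientation"],-1)).as_matrix(),c["xyz"]
def rays(C,u,v):
    K,A,t=C;u=np.asarray(u,float);v=np.asarray(v,float)
    return np.stack([(u-K[0,2])/K[0,0],-(v-K[1,2])/K[1,1],-np.ones_like(u)],-1)@A.T
def plane(C,u,v,z):
    r=rays(C,u,v);return C[2]+r*((z-C[2][2])/r[...,2])[...,None]
def cloud(C,d):
    v,u=np.mgrid[:480,:640];return C[2]+rays(C,u,v)*d[...,None]
def mask(p,lo,hi):return cv2.inRange(cv2.cvtColor(p,cv2.COLOR_RGB2HSV),lo,hi)>0
def tcp(s):
    M=R.from_quat(np.roll(s["ee_rot"],-1)).as_matrix();return M,s["ee_pos"]
E
python3 - <<'E'
from h import *
for n,(u0,u1,v0,v1) in dict(scene=(222,375,215,312),side=(275,375,190,300)).items():
    f=np.load(f"pics/{n}0.npz");p,d=f["p"],f["d"];C=cam(n);P=cloud(C,d)
    roi=np.zeros((480,640),bool);roi[v0:v1,u0:u1]=1
    for nm,lo,hi,z in(("orange",(8,150,100),(16,255,255),.048),("red",(0,150,80),(6,255,255),.058),("green",(65,60,40),(90,255,255),.038)):
        m=(mask(p,lo,hi)&roi).astype(np.uint8)
        k,l,st,ce=cv2.connectedComponentsWithStats(m)
        for i in range(1,k):
            if st[i,4]>25:
                v,u=np.nonzero(l==i);q=plane(C,u,v,z);r=cv2.minAreaRect((q[:,:2]*1000).astype(np.float32))
                print(n,nm,st[i,4],ce[i].round(),"rect",np.round(r[0],1),np.round(r[1],1),round(r[2],1),"depth med",np.median(P[v,u],0).round(4))
    for nm,a,b in(("housing",.067,.082),("wall",.033,.040)):
        m=roi&(P[...,2]>a)&(P[...,2]<b)
        if nm=="housing":
            k,l,st,ce=cv2.connectedComponentsWithStats(m.astype(np.uint8));i=1+np.argmax(st[1:,4]);m=l==i
        q=P[m];r=cv2.minAreaRect((q[:,:2]*1000).astype(np.float32));print(n,nm,m.sum(),np.round(r[0],1),np.round(r[1],1),round(r[2],1),np.median(q[:,2]))
f=np.load("pics/scene0.npz")["p"][205:315,215:380,::-1];cv2.imwrite("pics/crop.png",cv2.resize(f,None,fx=4.8,fy=4.8,interpolation=2))
E
```

```text
scene red 108 [283. 287.] rect [654.8 -81. ] [24.7 26. ] 82.2 depth med [ 0.6555 -0.0804  0.0589]
scene green 244 [348. 240.] rect [540.3  94.4] [49.2 35.6] 1.8 depth med [0.5675 0.0868 0.0778]
scene green 524 [283. 260.] rect [570.6 -69.7] [54.1 65.2] 1.8 depth med [ 0.5729 -0.0699  0.0402]
scene housing 1181 [568.1  87.7] [113.4  70.4] 1.6 0.07599997739133735
scene wall 2299 [602.5 -28. ] [162.3 339.9] 2.3 0.037256005331752995
side orange 54 [341. 214.] rect [ 571.4 -109. ] [48.8 10.4] 1.5 depth med [ 0.5711 -0.1081  0.0482]
side red 70 [305. 209.] rect [650.8 -74.3] [24.5 27.1] 27.5 depth med [ 0.6511 -0.0746  0.0584]
side green 421 [333. 227.] rect [571.7 -69.5] [54.2 67.3] 2.2 depth med [ 0.5702 -0.0671  0.0393]
side green 275 [302. 257.] rect [587.3  55.1] [51.4 37.4] 2.4 depth med [0.5662 0.0887 0.0771]
side housing 1128 [565.3  88. ] [111.5  70.7] 0.6 0.07519491449907284
side wall 1717 [597.9 -14.5] [161.3 371.7] 3.9 0.03733821131268611
```

View pics/crop.png

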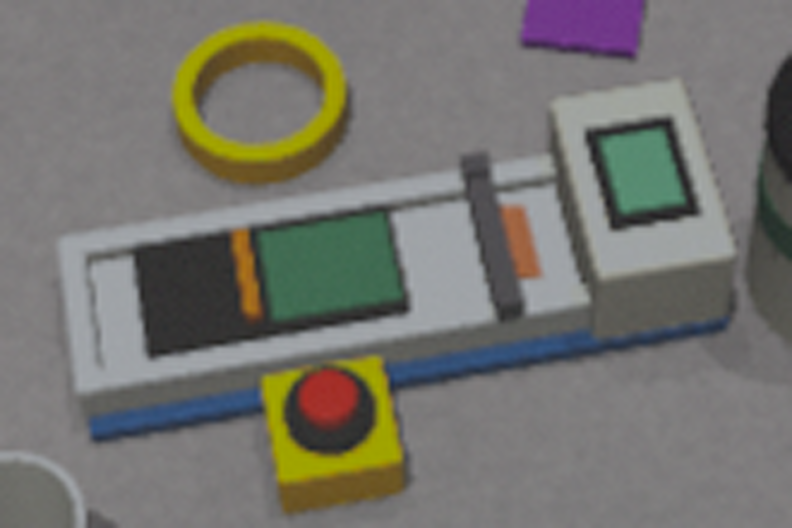

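The crop confirms the green-patched panel with its orange ridge at crop (247,273), lying in the channel. The copper leaf shows behind the bridge and the red button is at crop (328,398). The stand origin is about (0.5715, -0.062) with yaw about 91.8°, and the housing, button and ridge positions all agree with it. The panel sits about 85 mm short of home. I'll close the fingers, square the tool and approach.

```bash
python3 -m jog '[[[0,0,0],6.3],[[0,0,0],6.4],[[39,-44,0],0],[[39,-44,0],0],[[39,-44,0],0]]' -1; python3 -m jog '[[[39,-44,0],0],[[39,-44,0],0],[[39,-44,0],0],[[39,-44,0],0],[[39,-44,0],0]]'
```

```text
time: 0.72
ee_pos: [0.2758, -0.4924, 0.4042]
ee_rot: [-0.0, 1.0, 0.015, -0.0]
force: [1.5, 0.4, 0.5]
width: 0.0002
gripper_force: 0.0
time: 1.35
ee_pos: [0.4639, -0.2666, 0.4045]
ee_rot: [0.0, 1.0, 0.015, -0.0]
force: [0.7, -0.8, 0.7]
width: 0.0
gripper_force: 0.0
```

```bash
python3 -m jog '[[[34,-38,0],0],[[34,-38,0],0],[[34,-38,20],0],[[0,0,50],0],[[0,0,0],0]]'
python3 - <<'E'
from h import *
s=env.get_state();print(s["ee_pos"].round(4),s["ee_rot"].round(4))
p,d=env.capture("wrist");cv2.imwrite("pics/w1.png",p[:,:,::-1]);np.savez("pics/w1.npz",p=p,d=d,pos=s["ee_pos"],rot=s["ee_rot"])
C=cam("wrist",s)
for nm,lo,hi,z in(("orange",(6,150,60),(16,255,255),.048),("red",(0,150,60),(5,255,255),.058),("green",(65,60,30),(90,255,255),.038)):
    k,l,st,ce=cv2.connectedComponentsWithStats(mask(p,lo,hi).astype(np.uint8))
    for i in range(1,k):
        if st[i,4]>100:
            v,u=np.nonzero(l==i);q=plane(C,u,v,z);r=cv2.minAreaRect((q[:,:2]*1000).astype(np.float32))
            print(nm,st[i],"rect",np.round(r[0],1),np.round(r[1],1),round(r[2],1),np.median(cloud(C,d)[v,u],0).round(4))
E
```

```text
time: 1.98
ee_pos: [0.56, -0.1507, 0.3305]
ee_rot: [-0.001, 1.0, 0.016, -0.004]
force: [-0.7, 0.1, 0.5]
width: -0.0003
gripper_force: 0.0
[ 0.56   -0.1507  0.3305] [-0.0014  0.9999  0.0156 -0.0044]
orange [259 170  16  73 458] rect [ 573.1 -110.5] [50.5  9.3] 1.7 [ 0.5722 -0.1121  0.0491]
orange [ 14 381  62  27 781] rect [411.5  72. ] [47.5 14.4] 71.9 [0.3849 0.0986 0.0186]
orange [553 397  58  23 683] rect [ 412.8 -365.2] [51.5 12.8] 78.1 [ 0.3867 -0.3912  0.0185]
red [ 188   51   49   50 1901] rect [654.4 -80.6] [26.9 28.7] 1.8 [ 0.6544 -0.081   0.0594]
green [ 160  167   99   75 6727] rect [570.8 -68.6] [53.8 65.8] 1.8 [ 0.5726 -0.0692  0.0402]
```

View pics/w1.png

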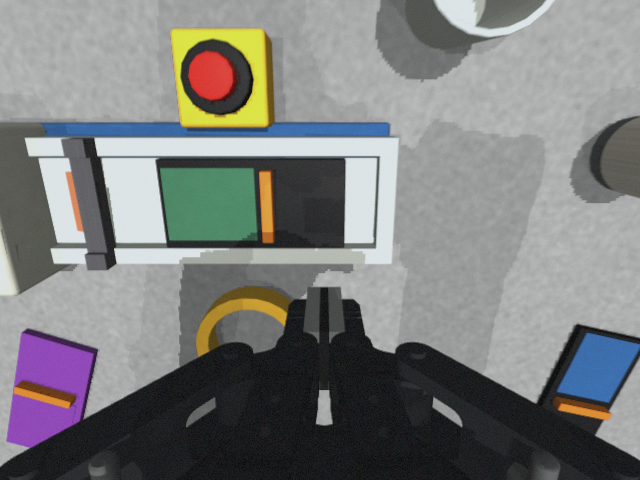

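The wrist view shows the ridge at (265,206), the button at (211,75) and closed fingertips about 14 mm thick at (325,300). The ridge at (0.573, -0.1105) agrees with the scene estimate, so the pad target is about (0.5735, -0.130).

```bash
python3 -m jog '[[[14,-20,20],0],[[0,0,45],0],[[0,0,35],0],[[0,0,0],0]]'; python3 -m jog '[[[0,0,0],0],[[0,0,0],0]]'
```

```text
time: 2.52
ee_pos: [0.5743, -0.1321, 0.2342]
ee_rot: [-0.0, 1.0, 0.014, -0.001]
force: [-0.1, -0.3, 0.3]
width: -0.0001
gripper_force: 0.0
time: 2.78
ee_pos: [0.5761, -0.1313, 0.2374]
ee_rot: [0.001, 1.0, 0.015, 0.002]
force: [0.5, 0.6, -0.1]
width: -0.0002
gripper_force: 0.0
```

```bash
python3 -m jog '[[[-2,0,10],0],[[0,0,10],0],[[0,0,6],0],[[0,0,4],0],[[0,0,0],0]]'; python3 -m jog '[[[0,0,2],0],[[0,0,1],0],[[0,0,0],0]]'
```

```text
time: 3.4
ee_pos: [0.5729, -0.1309, 0.2052]
ee_rot: [0.0, 1.0, 0.015, -0.001]
force: [-4.6, 0.1, 10.7]
width: -0.0
gripper_force: 5.1
time: 3.78
ee_pos: [0.573, -0.1309, 0.2029]
ee_rot: [0.0, 1.0, 0.015, -0.001]
force: [-4.5, 0.2, 12.1]
width: 0.0
gripper_force: 6.1
```

```bash
python3 -m jog '[[[0,0,1],0],[[0,0,1],0],[[0,0,0],0]]'; python3 -m jog '[[[0,-3,0.5],0],[[0,-5,0],0],[[0,-5,0],0],[[0,-5,0],0],[[0,0,0],0]]'
```

```text
time: 4.15
ee_pos: [0.5732, -0.1308, 0.2023]
ee_rot: [0.001, 1.0, 0.015, -0.001]
force: [-8.5, 1.1, 21.3]
width: 0.0004
gripper_force: 10.4
time: 4.78
ee_pos: [0.5735, -0.1172, 0.2024]
ee_rot: [0.004, 1.0, 0.014, 0.001]
force: [-5.3, -8.4, 18.4]
width: -0.0003
gripper_force: 8.9
```

```bash
cat > chk.py <<'E'
from h import *
import sys
s=env.get_state();print("tcp",s["ee_pos"].round(4))
for n in("wrist","scene","side"):
    p,d=env.capture(n);C=cam(n,s);cv2.imwrite(f"pics/{sys.argv[1]}_{n}.png",p[:,:,::-1])
    for nm,lo,hi,z in(("orange",(7,150,60),(16,255,255),.040),("green",(65,60,30),(90,255,255),.030)):
        k,l,st,ce=cv2.connectedComponentsWithStats(mask(p,lo,hi).astype(np.uint8))
        for i in range(1,k):
            v,u=np.nonzero(l==i);q=plane(C,u,v,z);m=q.mean(0)
            if st[i,4]>15 and abs(m[0]-.572)<.035 and -.16<m[1]<.08:
                r=cv2.minAreaRect((q[:,:2]*1000).astype(np.float32));print(n,nm,st[i],np.round(r[0],1),np.round(r[1],1),round(r[2],1),"ymax",(q[:,1].max()*1000).round(1))
E
python3 chk.py c1
```

```text
tcp [ 0.5735 -0.1172  0.2024]
wrist orange [ 258  248   26  104 2158] [579.9 -98.1] [44.2  8.9] 1.8 ymax -93.2
wrist green [   86   245   171   117 17227] [572.  -56.5] [53.5 65.3] 1.9 ymax -23.1
scene orange [320 249  11  13  87] [574.8  30.9] [38.2 16.9] 1.9 ymax 39.8
scene orange [269 258   6  15  41] [581.4 -98. ] [40.3  8.1] 1.3 ymax -93.7
scene green [275 251  29  23 464] [572.8 -57.9] [52.3 65.1] 2.4 ymax -24.7
side orange [328 216  20  10  96] [571.9 -92.7] [51.8 17.1] 1.3 ymax -83.9
side green [315 222  31  22 425] [573.3 -56.5] [54.5 68.2] 2.2 ymax -21.8
side green [289 249  27  17 285] [591.3  47.8] [52.5 38.9] 2.3 ymax 67.5
```

```bash
python3 -m jog '[[[0,-6,0],0],[[0,-6,0],0],[[0,-6,0],0],[[0,-6,0],0],[[0,-6,0],0]]';python3 -m jog '[[[0,-5,0],0],[[0,-5,0],0],[[0,-5,0],0],[[0,-5,0],0],[[0,0,0],0]]'; python3 chk.py c2
```

```text
time: 5.55
ee_pos: [0.5726, -0.0883, 0.2024]
ee_rot: [0.005, 1.0, 0.013, 0.001]
force: [-4.3, -10.8, 19.0]
width: -0.0002
gripper_force: 9.5
time: 6.18
ee_pos: [0.572, -0.0677, 0.2024]
ee_rot: [0.004, 1.0, 0.014, 0.001]
force: [-4.5, -9.0, 20.1]
width: -0.0004
gripper_force: 10.0
tcp [ 0.572  -0.0677  0.2024]
wrist orange [ 258  248   26  104 2159] [578.3 -48.7] [44.2  8.9] 1.9 ymax -43.8
wrist green [  129   245   128   116 12459] [570.8 -15.7] [53.2 48.1] 2.0 ymax 9.2
scene orange [320 249  11  14  99] [574.8  30.7] [38.1 17.5] 1.4 ymax 39.8
scene orange [290 254   6  16  45] [579.9 -49.5] [42.7  9.1] 4.7 ymax -44.0
scene green [295 249  22  21 324] [571.4 -17.4] [52.2 46.3] 1.4 ymax 6.3
side orange [319 228  20  11  98] [570.3 -43.3] [52.4 17.8] 1.0 ymax -34.7
side green [312 234  25  14 209] [572.  -24.5] [53.9 31.2] 1.1 ymax -8.6
side green [289 249  27  18 284] [591.3  47.7] [52.5 38.8] 2.3 ymax 67.2
```

```bash
python3 -m jog '[[[0,-4,0.3],0],[[0,-4,0],0],[[0,-4,0],0],[[0,-4,0],0],[[0,-4,0],0]]';python3 -m jog '[[[0,-3,0],0],[[0,0,0],0]]'; python3 chk.py c3
```

```text
time: 6.95
ee_pos: [0.5723, -0.0495, 0.2024]
ee_rot: [0.005, 1.0, 0.013, 0.002]
force: [-2.5, -14.2, 19.0]
width: 0.0005
gripper_force: 10.5
time: 7.2
ee_pos: [0.5722, -0.0459, 0.2024]
ee_rot: [0.005, 1.0, 0.013, 0.002]
force: [-3.4, -12.4, 19.3]
width: 0.0004
gripper_force: 10.5
tcp [ 0.5722 -0.0459  0.2024]
wrist orange [ 269  251   24   97 1665] [579.3 -31.1] [41.1  8.6] 1.9 ymax -26.4
wrist green [ 97 249  38  16 522] [592.7  36.3] [14.5  6.3] 88.1 ymax 43.6
wrist green [ 185  248   81  110 7190] [572.   -7.3] [50.4 29.9] 1.8 ymax 8.3
wrist green [118 362  11   2  19] [542.9  39.6] [0.5 4.4] 1.1 ymax 41.8
scene orange [322 248   9  14  96] [574.5  31.9] [18.4 37.3] 89.1 ymax 41.1
scene orange [299 255   4  13  31] [581.7 -29.5] [ 7.1 33.8] 81.5 ymax -26.9
scene green [303 249  14  20 179] [571.4  -9. ] [51.2 28.7] 3.5 ymax 6.3
scene green [324 263   8   3  16] [594.7  33.3] [16.7  5.6] 80.3 ymax 42.0
side orange [316 232  20  11 107] [570.1 -25.6] [51.9 17.6] 1.0 ymax -16.5
side green [312 238  22  10  94] [572.2 -15.7] [54.  13.4] 1.4 ymax -8.6
side green [289 249  27  17 285] [591.5  47.8] [52.  38.9] 2.3 ymax 67.5
```

The fingers slipped about 4 mm under the leaf's drag and are close behind the ridge. I'll keep going, so they'll soon push on it.

```bash
python3 -m jog '[[[0,-3,0],0],[[0,-3,0],0],[[0,-2,0],0],[[0,-2,0],0],[[0,0,0],0]]'; python3 chk.py c4|grep -v side
```

```text
time: 7.98
ee_pos: [0.5719, -0.0376, 0.2024]
ee_rot: [0.006, 1.0, 0.012, 0.002]
force: [-2.7, -16.5, 19.6]
width: -0.0001
gripper_force: 11.5
tcp [ 0.5719 -0.0376  0.2024]
wrist orange [ 269  251   24   97 1640] [579.1 -23.3] [41.1  8.6] 1.7 ymax -18.6
wrist green [  97  249   60  115 1767] [569.2  39.2] [52.9 23.2] 1.2 ymax 51.4
wrist green [ 206  248   60  106 5168] [572.8  -3.5] [48.5 21.9] 1.8 ymax 8.1
scene orange [322 249   9  13  77] [575.2  33. ] [19.1 34.2] 80.3 ymax 41.9
scene orange [302 254   4  14  33] [581.5 -22.3] [ 7.1 36.6] 81.3 ymax -19.5
scene green [324 248  11  18  39] [578.3  45.1] [22.5 50.9] 61.2 ymax 50.1
scene green [306 251  11  17 101] [574.5  -4.9] [45.6 21. ] 2.4 ymax 6.3
```

```bash
python3 -m jog '[[[0,-1,0],0],[[0,-1,0],0],[[0,0,0],0]]'; python3 -m jog '[[[0,-1,0],0],[[0,-1,0],0],[[0,0,0],0]]'; python3 chk.py c5|grep -E "tcp|orange|wrist"
```

```text
time: 8.5
ee_pos: [0.5719, -0.0372, 0.2023]
ee_rot: [0.007, 1.0, 0.012, 0.002]
force: [-2.6, -18.8, 19.0]
width: -0.0002
gripper_force: 12.6
time: 8.88
ee_pos: [0.5719, -0.0367, 0.2023]
ee_rot: [0.008, 1.0, 0.011, 0.002]
force: [-3.3, -22.1, 19.6]
width: 0.0
gripper_force: 13.9
tcp [ 0.5719 -0.0367  0.2023]
wrist orange [ 270  251   24   95 1598] [579.6 -23.2] [40.1  8.5] 1.6 ymax -18.6
wrist green [ 206  248   61  106 5141] [572.9  -3.5] [48.4 21.9] 2.0 ymax 8.1
wrist green [  97  250   61  115 1781] [569.1  39.2] [52.8 23.3] 1.0 ymax 51.3
scene orange [322 248   9  14  81] [573.8  33.2] [19.1 37.1] 80.3 ymax 41.6
scene orange [302 256   4  12  31] [584.3 -22.8] [ 7.1 30.9] 81.3 ymax -19.5
side orange [314 234  21  11 101] [569.5 -17.8] [51.5 16.5] 1.2 ymax -9.2
```

View pics/c5_wrist.png

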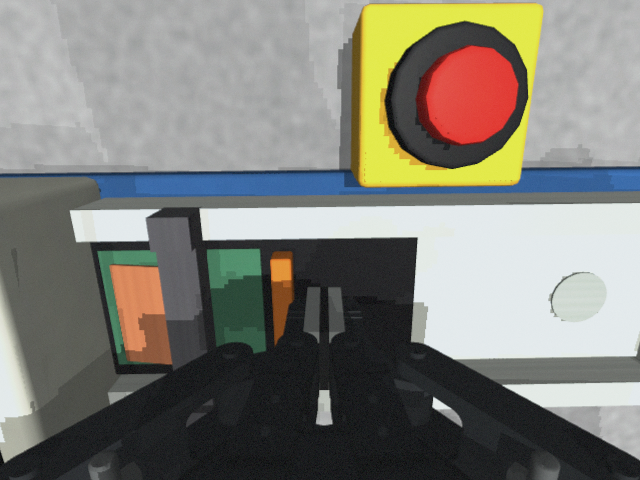

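The panel has stopped moving while the push force rises to 22 N, so it is against the housing: its front edge reaches (95,300) with the leaf lying on it. I'll ease the push slightly and lift straight up.

```bash
python3 -m jog '[[[0,2,0],0],[[0,0,-2],0],[[0,0,-3],0],[[0,0,-4],0],[[0,0,-6],0]]'; python3 -m jog '[[[0,0,-15],0],[[0,0,-25],0],[[0,0,-10],0],[[0,0,0],0],[[0,0,0],0]]'; sed -i 's/,.040),/,.043),/;s/,.030))/,.033))/' chk.py; python3 chk.py c6
```

```text
time: 9.65
ee_pos: [0.5704, -0.0343, 0.2137]
ee_rot: [0.004, 1.0, 0.012, 0.0]
force: [0.2, -1.4, -0.2]
width: 0.0002
gripper_force: 0.0
time: 10.28
ee_pos: [0.5696, -0.0277, 0.263]
ee_rot: [-0.0, 1.0, 0.015, -0.001]
force: [-0.2, 0.2, -0.3]
width: 0.0001
gripper_force: 0.0
tcp [ 0.5696 -0.0277  0.263 ]
wrist orange [308 211  16  77 955] [576.6 -23. ] [43.  8.] 1.8 ymax -18.7
wrist green [ 180  208   57   90 1128] [568.8  37.1] [53.4 27.5] 1.7 ymax 51.6
wrist green [ 262  208   40   90 3286] [570.1  -4.1] [53.3 20.8] 1.9 ymax 6.9
scene orange [299 248   7  19  62] [573.1 -24.1] [52.3  8.9] 1.6 ymax -19.9
scene orange [322 249  10  13  89] [577.3  32.3] [32.  20.4] 1.3 ymax 42.8
scene green [305 248  12  20 132] [570.8  -5.4] [52.2 20.4] 3.5 ymax 5.9
scene green [323 250  12  15  34] [582.6  43.9] [21.9 43.4] 52.5 ymax 49.7
side orange [314 233  21  11 109] [570.5 -19.6] [52.7 16.7] 2.8 ymax -10.4
side green [311 239  22   9  70] [572.2 -10.6] [52.8 10.6] 2.9 ymax -5.1
side green [289 249  27  18 281] [590.1  50.4] [51.7 38.7] 3.0 ymax 70.7
```

View pics/c6_wrist.png

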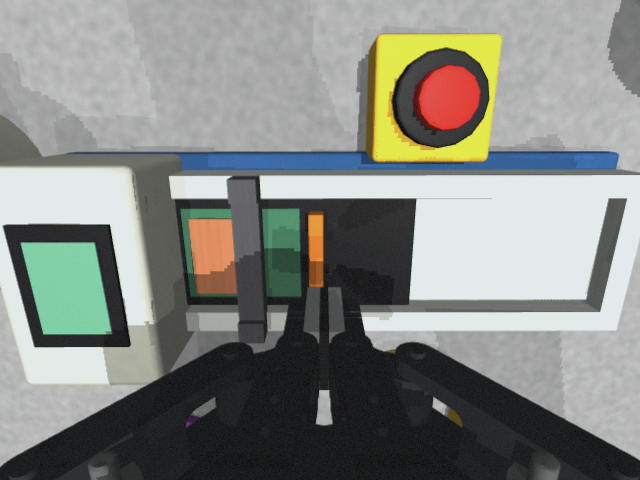

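After release the ridge is still at y = -0.023, which puts the front edge at 0.053, the same as the stop. The panel is home and under the leaf. Next is the button at (0.6544, -0.0806).

```bash
python3 -m jog '[[[28,18,0],0],[[28,19,0],0],[[27,18,0],0],[[0,0,0],0],[[0,0,0],0]]'; python3 -m jog '[[[0,0,10],0],[[0,0,10],0],[[0,0,5],0],[[0,0,0],0]]'
```

```text
time: 11.05
ee_pos: [0.654, -0.0798, 0.2631]
ee_rot: [-0.0, 1.0, 0.015, -0.001]
force: [-0.8, -0.1, -0.2]
width: 0.0002
gripper_force: 0.0
time: 11.55
ee_pos: [0.6542, -0.0803, 0.2381]
ee_rot: [-0.0, 1.0, 0.015, -0.001]
force: [0.9, 0.8, 0.6]
width: -0.0001
gripper_force: 0.0
```

Tip is at 65 mm and the button top at 58 mm, so I'll press down to 52 mm and a little beyond.

```bash
python3 -m jog '[[[0,0,4],0],[[0,0,4],0],[[0,0,3],0],[[0,0,2],0],[[0,0,0],0]]'; python3 -m jog '[[[0,0,1],0],[[0,0,1],0],[[0,0,0],0]]'
```

```text
time: 12.18
ee_pos: [0.6548, -0.0804, 0.2263]
ee_rot: [0.0, 1.0, 0.015, 0.0]
force: [-0.8, 0.2, 4.4]
width: -0.0002
gripper_force: 2.2
time: 12.55
ee_pos: [0.6548, -0.0804, 0.2255]
ee_rot: [0.0, 1.0, 0.015, 0.0]
force: [-3.3, 0.6, 10.0]
width: -0.0001
gripper_force: 5.3
```

```bash
python3 -m jog '[[[0,0,1],0],[[0,0,1],0],[[0,0,0],0],[[0,0,0],0]]'; python3 -m jog '[[[0,0,-6],0],[[0,0,-10],0],[[0,0,-25],0],[[0,0,-40],0],[[0,0,-40],0]]'; python3 -m jog '[[[0,0,0],0],[[0,0,0],0],[[0,0,0],0],[[0,0,0],0]]'; python3 chk.py c7
python3 - <<'E'
from h import *
s=env.get_state();p,d=env.capture("wrist");C=cam("wrist",s)
v,u=np.nonzero(mask(p,(0,150,60),(5,255,255)));P=cloud(C,d)[v,u];print("button",np.median(P,0).round(4))
E
```

```text
time: 13.05
ee_pos: [0.6548, -0.0803, 0.2253]
ee_rot: [0.001, 1.0, 0.015, 0.0]
force: [-7.1, 0.1, 19.6]
width: 0.0
gripper_force: 9.7
time: 13.68
ee_pos: [0.6543, -0.0805, 0.3432]
ee_rot: [-0.0, 1.0, 0.015, -0.001]
force: [0.3, -0.2, -0.8]
width: 0.0003
gripper_force: 0.0
time: 14.18
ee_pos: [0.6543, -0.0805, 0.3414]
ee_rot: [-0.0, 1.0, 0.015, -0.001]
force: [0.7, -0.6, 0.7]
width: -0.0
gripper_force: 0.0
tcp [ 0.6543 -0.0805  0.3414]
wrist orange [243 289  15  60 684] [573.2 -23.7] [53.   9.5] 1.8 ymax -18.6
wrist green [158 287  39  59 476] [567.9  38.3] [53.9 26.3] 1.8 ymax 52.1
wrist green [ 213  287   30   58 1439] [569.7  -3.6] [52.9 21.8] 1.6 ymax 7.8
scene orange [299 248   7  19  65] [573.1 -23.9] [51.4  8.6] 1.7 ymax -19.3
scene green [323 245  12  20  37] [573.7  45.3] [24.4 56.6] 64.2 ymax 50.2
scene green [305 248  11  19 132] [569.5  -5.2] [51.1 17.5] 0.1 ymax 3.6
side orange [315 233  20  11 103] [569.3 -19.5] [50.9 15.4] 1.1 ymax -11.5
side green [311 239  22   9  69] [571.5 -10.8] [51.3 10.3] 2.9 ymax -4.7
side green [289 249  27  18 283] [589.7  50.3] [52.1 38.7] 2.2 ymax 69.7
button [ 0.6556 -0.0796  0.0594]
```

View pics/c7_wrist.png

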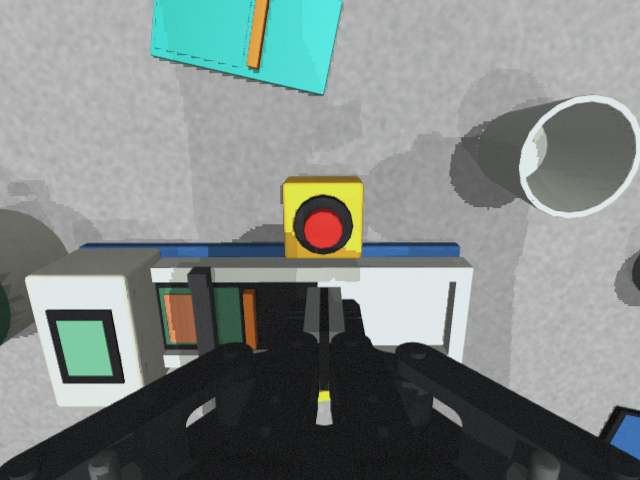

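The panel is home, with the ridge at (250,318) and its front edge at the housing at (158,315). The button at (323,229) is back up at its original height, and the arm is clear.

```bash
python3 -c "
from workcell import env
print(env.hand_in())"
```

```text
the job is handed in; nothing more can be done
None
```

The panel was pressed and slid home against the reader housing, where the leaf spring holds it; the button was then pressed fully and came back up, nothing else was touched, and the job was handed in at about 14 s (no verdict was returned).

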